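# Set the sachet guide with its knurled wheel

### The arm

A 7-joint arm with a two-finger parallel gripper is mounted at the origin on a cart in front of the work surface, level with it; the furniture and walls round the work are solid. World frame = base frame: x ahead of the robot, y to its left, z up, the work surface at z = 0. Lengths are in mm, angles in rad, forces in N, time in s.
With the tool pointing down it reaches from about 350 to 900 mm from the base axis. Payload 19.9 kg.
Tool frame: the origin (TCP) lies midway between the tips of the shut fingers; the grasp point (between the pads) lies 19 mm behind it (pinch_z is the z of the grasp point in the tool frame, in mm); z points along the fingers, y is the line along which they close (so a half turn about z gives the same grasp; the last joint's range is limited). The gripper opens to 94 mm and grips with 3 to 60 N. Pads are 16 mm wide; open, the fingers measure 119 mm over their backs; the gripper's body (75 mm by 177 mm) begins 78 mm behind the grasp point.
Start: joints at [1.063, 0.417, -0.01, 1.614, 0.005, 1.111, -0.053], TCP at [280.701, -558.395, 205.425] pointing down, gripper open.
Joint ranges: [-2.81, 2.81], [-0.39, 2.02], [-1.27, 1.25], [0.06, 2.57], [-1.19, 4.33], [0.19, 2], [-2.82, 2.82]. Speed limits (rad/s): [1.89, 1.89, 2.39, 2.39, 3.01, 3.01, 3.01].

### API

Orientations are given as a unit quaternion [x, y, z, w].
In Python, from plant import * gives the robot as it stands.
- The arm moves only by the tool arm_command, never from a script. Its argument "plan" is a list of rows, each a list of 3 entries, a list of its own where there are three numbers: the shift along the tool's x, y, z in m, then the turn, a rotation vector about the tool's x, y, z in degrees, then the closure, from -1 (fully open) to 1 (shut). In form: [[[dx, dy, dz], [rx, ry, rz], grip], ...]. A call has 1 to 20 rows; each row shifts and turns the commanded pose from where the row before left it, along the tool's axes as they then stand; what a row does not reach is not made up. A row lasts 1/8 s, in which the tool goes at most 62.5 mm and 10.7 degrees, less where a joint would pass 70% of its speed; a pose out of reach is approached as far as the arm can. A call with a gripper value outside its range is refused whole. The fingers move at their own pace and stop on an object; the grip force is fixed at half the most. Time passes only in rows, so rows that do not move let the fingers close. It gives the time, the measured TCP pose, the force, the opening and the grip force at its end, in the units of the state.
- get_obs(): the state, without advancing time (a new reading comes with each control period).
- camera(name): name is "side" or "top"; returns a dict with "color" (420x560x3 uint8, red, green, blue), "range_z" (420x560 float32, mm along the optical axis (not along the pixel's ray), 0 where there is no reading), "vfov" (degrees; the focal length in pixels is half the picture's height over the tangent of half this angle, whatever the lens; pixels are square), "cx", "cy" (the principal point, pixels), "pose" (4x4, takes a point from camera to world coordinates). Camera axes: x right, y down, z forward; pixel columns grow to the right and rows downward; lengths in mm; the calibration is good to about 2 mm. A picture is of the moment at which its call begins.
- finish_job(): hands the job in; it is judged then, once.
Trained networks look in a picture, given as the dict that the camera call returned (one of the last four; its "shot" number tells which), for a name from the list of things; names that differ only in an ending like _2 or _b are one class to them, and where a whole thing is asked for, a point or a joint stands for the part that bears it (a point fixed in the world has none). Each returns a list of dicts, best first, with "confidence" (0 to 1); they miss things now and then, are a little off and sometimes report something else, mostly with a low value. They report only what shows in the picture. A call takes as long as a camera call. They do not tell look-alikes from the thing itself.
- silhouettes(picture, target): "region" (420x560 bool, what is visible of it) and "extent" ([left, top, right, bottom] in pixels, round what is visible of it).
The state is a dict: "time": time; "joints": joint angles; "dq": joint speeds; "tau": joint torques, N m; "tcp_pos": TCP position; "tcp_rot": TCP orientation; "wrist_force": force on the tool from outside, world axes, zero at the start; "wrist_torque": the same for the moment, N m; "grip_width": opening from 0.0 (shut) to 1.0 (fully open); "grip_force": force on a finger pad.
Only numpy, scipy, OpenCV 4.12 (cv2) and the standard library are available. Lean on these libraries where they do the work, as an engineer would, in place of code of your own. Each camera call takes 0.05 s, during which the arm holds its last target. There are 200 camera calls.

### The job

Set up the sachet guide: with a fingertip, roll the knurled wheel until the gap has closed so far that the moving fence's pointer stands at the gauge mark. Then push the sachet that lies in the channel, with a fingertip, along the channel until it is fully home against the end stop. Only touch and push: move the fence by its wheel alone, never by pushing the fence, do not pick the sachet up, and leave everything else where it is.

Things in the scene. Friction and masses are not known exactly. Their poses are not given: they have to be found in the camera images.
- guide: Sachet guide, fixed to the worktop: grey plate, x -120 to +100, y -125 to +125 mm, 12 mm thick. Origin on the worktop; x runs along the channel to the end stop, away from the robot; y left; z up. Channel: bed is the plate's top (z = 12); fixed fence on its left, inner face at y = +80, x -75 to +75, top z = 30 mm. Wheel housing on the right: x +5 to +55, y -122 to -48, top z = 58 mm.
- wheel_top (a point): Highest point of the dark steel knurled wheel (fixed point; axes as the guide's). 64 mm across its ribs, 30 mm wide; level axle along the guide's x, 32 mm lower. It stands 20 mm out of its housing. Rolling its top to +y (left) moves the fence to +y and narrows the gap, 10 mm per 32 mm of wheel surface; back widens it. About 1 N at the rim turns it; stays where left.
- fence: Moving fence on the right of the channel: aluminium bar 130 mm long (guide x -62 to +68), 10 mm thick, top at z = 30.5 mm, driven by the wheel. Origin on its inner face at bed height; axes as the guide's. The gap is 80 mm less its y in the guide's frame; it starts 72 to 92 mm wide. It would give way if pushed directly, which is not allowed.
- end_stop (a point): Middle of the end stop's face, at bed height: an aluminium bar across the channel's far end, 14 mm high, face square to the guide's x at guide x = +75 mm. Axes as the guide's. The scale runs along its top.
- pointer (a point): Tip of the fence's pointer, a dark steel finger 4 mm wide on the fence's far end that sticks out over the end stop, about 32 mm above the worktop; travels with the fence along the guide's y. Axes as the guide's.
- mark (a point): The gauge mark: near tip of the 4 mm wide dark steel tooth on a 12 mm wide rider on the end stop's scale, facing the pointer. Axes as the guide's. The pointer is at the mark when both have the same y in the guide's frame (it starts to the right, at smaller y). The gap is then 52 to 64 mm. The rider stays put.
- sachet: The loose pale sachet in the channel, 66 (x) x 46 (y) x 9 mm, about 20 g. Origin at the centre of its underside; x along its length, within about 6 degrees of the channel. Fully home, its far edge is on the end stop and its origin at guide x = +42 mm. The closing fence may square it up.
- spare_sachet: Another sachet of the same size that lies on the plate's near right corner, outside the channel; leave alone.
- file: Slim hand file with a red handle, 138 x 10 x 6 mm, on the worktop right of the guide; leave alone.
- tape_roll: Tape roll, 68 mm across, 19 mm high, left of the guide; leave alone.
- forceps: Forceps, 131 x 24 x 10 mm, on the worktop on the robot's side of the guide; leave alone.
There are look-alikes about, which are no part of the job. What is shaped like the sachet but purple is not meant.

How it is judged:
By the outcome, as a careful person would: the job done as asked, in the order asked, and still so for the second after the job is handed in, with the robot touching nothing.
It also fails if it takes over 72 s, if anything falls off the work surface, if the arm or the gripper's body presses on something with over 40 N, if the wrist force passes 120 N, or if a joint passes its speed limit or range.

## Working session

There is one attempt and no reset: what is moved stays moved. The work goes in short steps, Python scripts to look and compute and a tool call to move; the robot and the scene stay as the last step left them, time stands still between calls to the robot, and variables do not carry over. Pictures are saved under pics/ and viewed, at most 10 in all, crops included, and the job is handed in when it is done.

Besides the shell and the picture viewer there is one more tool, called after ">>>" as name(argument=value, ...) on one line, values as JSON. arm_command: Moves the arm, as the interface text tells. Its arguments: {"type":"object","properties":{"plan":{"type":"array"}},"required":["plan"]}

```bash
mkdir -p pics; cat > h.py <<'E'
from plant import *
import numpy as np, cv2
def world(p,u,v,z=None):
    f=p["color"].shape[0]/2/np.tan(np.radians(p["vfov"])/2)
    u=np.asarray(u,float);v=np.asarray(v,float)
    d=np.stack([(u-p["cx"])/f,(v-p["cy"])/f,np.ones_like(u)],-1)
    P=np.array(p["pose"]);D=d@P[:3,:3].T
    if z is None:
        s=p["range_z"][v.astype(int),u.astype(int)]
    else: s=(z-P[2,3])/D[...,2]
    return P[:3,3]+D*s[...,None]
def save(p,n,crop=None,k=1):
    im=p["color"][...,::-1]
    if crop: im=im[crop[1]:crop[3],crop[0]:crop[2]]
    cv2.imwrite("pics/"+n,cv2.resize(im,None,fx=k,fy=k,interpolation=cv2.INTER_CUBIC))
E
python3 - <<'E'
from h import *
np.set_printoptions(precision=2,suppress=True)
o=get_obs();print(o["time"],o["tcp_pos"],o["tcp_rot"],o["grip_width"])
for n in("top","side"):
    p=camera(n);save(p,n+"0.png")
    print(n,p["vfov"],np.array(p["pose"])[:3,3],np.array(p["pose"])[:3,2])
    for t in("guide","fence","sachet","wheel_top","pointer","mark","end_stop"):
        for r in silhouettes(p,t)[:3]:
            m=r["region"];v,u=np.nonzero(m);w=world(p,u,v);w=w[p["range_z"][v,u]>0]
            print(t,round(r["confidence"],2),r["extent"],len(u),np.median(w,0) if len(w) else "")
E
```

```text
0.0 [ 280.55 -558.07  204.84] [ 0.97  0.23 -0.   -0.  ] 0.9998278256369426
top 46.97177818812263 [ 270.93   83.59 1161.54] [ 0.21 -0.01 -0.98]
guide 0.83 [218.5, 131.9, 322.5, 226.6] 7690 [594.32  78.24  12.76]
fence 0.55 [271.6, 148.0, 288.3, 199.2] 347 [620.16  58.43  29.36]
sachet 0.94 [177.8, 234.3, 211.0, 258.7] 485 [437.03 267.92   8.93]
sachet 0.88 [211.2, 276.2, 239.2, 295.9] 541 [337.67 202.83   8.71]
sachet 0.87 [242.5, 165.4, 257.9, 192.7] 534 [588.88 125.83  20.48]
wheel_top 0.62 [216.7, 138.1, 322.7, 227.5] 7612 [594.87  77.1   12.78]
pointer 0.77 [271.9, 146.0, 287.4, 200.7] 270 [624.87  57.95  29.4 ]
end_stop 0.9 [215.5, 136.1, 321.1, 225.8] 7744 [593.39  77.05  12.75]
side 51.68161264896782 [ 12.94 790.46 708.8 ] [ 0.48 -0.65 -0.58]
guide 0.96 [198.1, 185.1, 319.7, 270.6] 4925 [592.79  92.27  13.27]
fence 0.6 [234.8, 202.1, 280.6, 232.0] 390 [617.2   63.63  26.09]
sachet 0.85 [138.8, 250.0, 169.1, 270.2] 369 [700.12 342.15   9.33]
sachet 0.82 [239.7, 286.5, 273.8, 305.0] 499 [436.24 270.21   9.11]
sachet 0.77 [232.8, 222.5, 261.1, 238.5] 251 [587.51 126.47  21.34]
wheel_top 0.58 [193.9, 182.4, 321.9, 270.0] 4792 [593.73  91.41  13.29]
pointer 0.91 [237.4, 203.6, 281.8, 229.3] 352 [611.69  63.85  26.86]
end_stop 0.9 [195.8, 182.6, 320.8, 269.2] 4799 [594.16  92.18  13.32]
```

```bash
python3 - <<'E'
from h import *
p=camera("top");save(p,"top1.png",(200,115,340,240),5.5)
p=camera("side");save(p,"side1.png",(180,170,340,290),5)
E
```

```text
(no output)
```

View pics/top0.png

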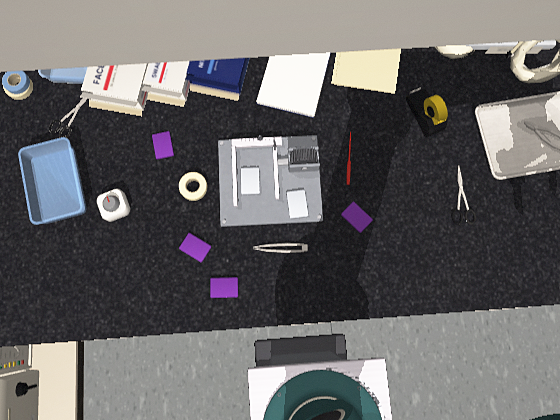

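View pics/top1.png

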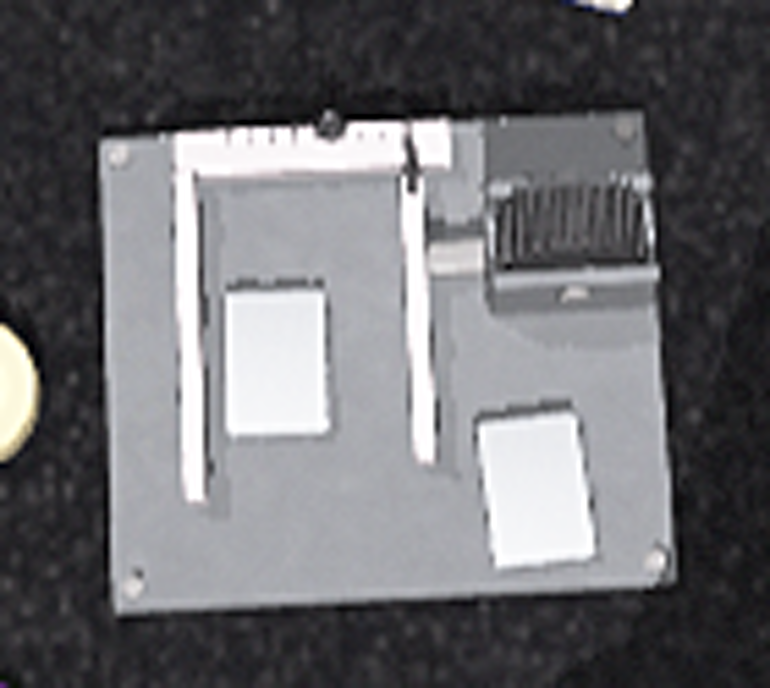

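View pics/side1.png

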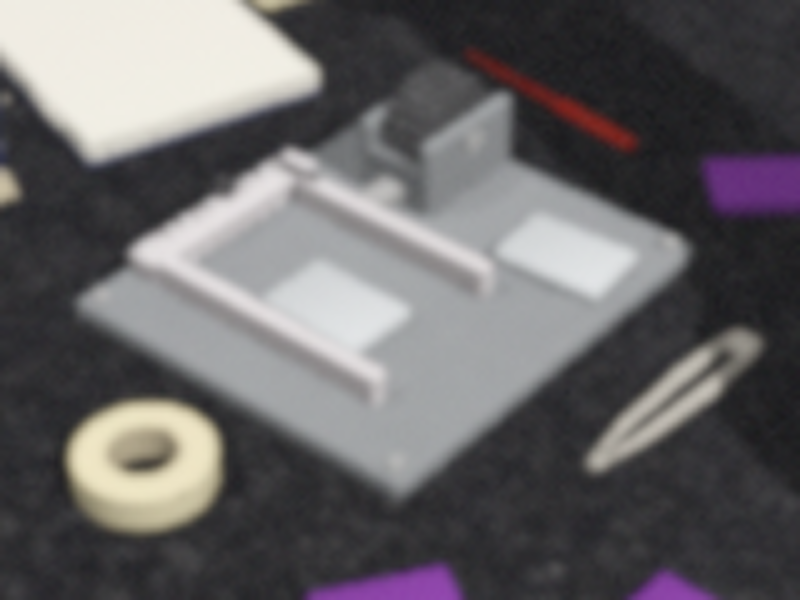

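The top view shows the guide nearly square to the base. The rider is at about (260,137) and the pointer at about (275,145). The real sachet is near (250,180) and the wheel near (304,156). Next I'll fit the plate pose.

```bash
cat >> h.py <<'E'
def avg(n,k=4):
    ps=[camera(n) for _ in range(k)];p=ps[-1].copy()
    p["g"]=np.mean([cv2.cvtColor(q["color"],cv2.COLOR_RGB2GRAY).astype(np.float32) for q in ps],0);return p
def edge(p,a,b,n=60,half=5,sign=1):
    """line fit to the subpixel strongest edge near segment a-b (pixels)"""
    a=np.array(a,float);b=np.array(b,float);d=(b-a)/np.linalg.norm(b-a);nn=np.array([-d[1],d[0]])
    t=np.linspace(0.06,.94,n);s=np.arange(-half,half+.01,.1)
    P=(a+(b-a)*t[:,None])[:,None]+nn*s[None,:,None]
    I=cv2.remap(p["g"],P[...,0].astype(np.float32),P[...,1].astype(np.float32),cv2.INTER_CUBIC)
    G=np.abs(np.gradient(cv2.GaussianBlur(I,(31,1),5),axis=1));k=G.argmax(1)
    pts=P[np.arange(n),k]
    for _ in range(3):
        vx,vy,x,y=cv2.fitLine(pts.astype(np.float32),cv2.DIST_HUBER,0,.01,.01).ravel()
        r=(pts-[x,y])@[-vy,vx];pts=pts[np.abs(r)<max(.15,2*r.std())]
    return np.array([x,y]),np.array([vx,vy]),len(pts)
E
python3 - <<'E'
from h import *
np.set_printoptions(precision=2,suppress=True)
p=avg("top",4)
C=lambda x,y:np.array([200+x/5.5-.5,115+y/5.5-.5])
TL,TR,BL,BR=C(102,140),C(641,112),C(115,612),C(672,578)
L={}
for n,a,b in(("left",BL,TL),("right",BR,TR),("far",TL,TR),("near",BL,BR)):
    c,d,k=edge(p,a,b,half=4); 
    w=world(p,[c[0]-20*d[0],c[0]+20*d[0]],[c[1]-20*d[1],c[1]+20*d[1]],12.)
    e=(w[1]-w[0])[:2];e/=np.linalg.norm(e);L[n]=(w[0][:2],e)
    print(n,k,w[0],np.degrees(np.arctan2(e[1],e[0])))
def X(a,b):
    (p1,d1),(p2,d2)=L[a],L[b];t=np.linalg.solve(np.c_[d1,-d2],p2-p1);return p1+t[0]*d1
c={k:X(*k.split("-")) for k in("left-far","right-far","left-near","right-near")}
for k in c:print(k,c[k])
print("sizes",np.linalg.norm(c["left-far"]-c["right-far"]),np.linalg.norm(c["left-far"]-c["left-near"]))
yaw=np.arctan2(*(((c["left-far"]-c["left-near"])+(c["right-far"]-c["right-near"]))[::-1]))
ya2=np.arctan2(*((c["left-far"]-c["right-far"]+c["left-near"]-c["right-near"])[::-1]))-np.pi/2
print("yaws",np.degrees([yaw,ya2]))
y=(yaw+ya2)/2; R=np.array([[np.cos(y),-np.sin(y)],[np.sin(y),np.cos(y)]])
o=np.mean([c["left-far"],c["right-far"]],0)-R@[100,0];print("origin",o)
o2=np.mean(list(c.values()),0)-R@[-10,0];print("origin by centre",o2)
np.savez("g.npz",o=o2,R=R)
def g(uv,z):
    w=world(p,[uv[0]],[uv[1]],z)[0];return (R.T@(w[:2]-o2))
print("rider",g(C(330,123),32.),"ptr far",g(C(408,122),32.),"ptr near",g(C(412,188),32.))
print("fixed fence inner",g(C(198,340),30.),"moving inner",g(C(406,320),30.5))
print("wheel c",g(C(575,225),78.), "sachet",g(C(277,362),21.))
for r in silhouettes(p,"sachet")[:4]:
    u=np.argwhere(r["region"])[:,::-1].mean(0);print("sil",r["confidence"],g(u,21.))
E
```

```text
left 58 [626.8  200.36  12.  ] 178.68213926927461
right 54 [634.85 -48.69  12.  ] 178.40724665936492
far 53 [703.96 121.47  12.  ] -91.55544718540376
near 59 [483.13 166.39  12.  ] -91.25851890529495
left-far [706.05 198.54]
right-far [699.29 -50.48]
left-near [483.95 203.65]
right-near [478.5  -44.34]
sizes 249.11275021924914 222.15626037735368
yaws [-1.45 -1.41]
origin [602.7   76.53]
origin by centre [601.94  76.59]
rider [94.32 19.  ] ptr far [ 93.1  -15.98] ptr near [ 61.93 -16.3 ]
fixed fence inner [-3.24 81.45] moving inner [  1.34 -10.74]
wheel c [ 25.98 -84.39] sachet [-12.47  47.35]
sil 0.81 [-267.96  119.09]
sil 0.71 [-117.18 -205.01]
sil 0.67 [ 87.13 261.55]
sil 0.62 [-13.51  47.88]
```

>>> arm_command(plan=[[[0,0,0],[0,0,9.4],1],[[0,0,0],[0,0,9.4],1],[[0,0,0],[0,0,9.3],1],[[0.024,-0.0385,0],[0,0,0],1],[[0.024,-0.0385,0],[0,0,0],1],[[0.024,-0.0385,0],[0,0,0],1],[[0.024,-0.0385,0],[0,0,0],1],[[0.024,-0.0385,0],[0,0,0],1],[[0.024,-0.0385,0],[0,0,0],1],[[0.024,-0.0385,0],[0,0,0],1],[[0.024,-0.0385,0],[0,0,0],1],[[0.024,-0.0385,0],[0,0,0],1],[[0.024,-0.0385,0],[0,0,0],1],[[0.024,-0.0385,0],[0,0,0],1],[[0.024,-0.0385,0],[0,0,0],1],[[0.024,-0.0385,0],[0,0,0],1],[[0.024,-0.0385,0],[0,0,0],1],[[0,0,0],[0,0,0],1]])

```text
time: 3.4
tcp_pos: [630.9, -24.0, 205.0]
tcp_rot: [1.0, -0.01, -0.0, -0.001]
wrist_force: [-1.1, -0.9, 0.1]
grip_width: 0.004
grip_force: 0.0
```

```bash
cat >> h.py <<'E'
Y=np.radians(-1.43);R=np.array([[np.cos(Y),-np.sin(Y)],[np.sin(Y),np.cos(Y)]]);O=np.array([602.5,76.6])
def tcpg():
    o=get_obs();t=np.array(o["tcp_pos"]);q=o["tcp_rot"]
    print("t",round(o["time"],2),"guide",(R.T@(t[:2]-O)).round(1),t[2].round(1),"toolyaw",np.degrees(2*np.arctan2(q[1],q[0])).round(2),"q",np.round(q,3),"F",np.round(o["wrist_force"],1),"w",round(o["grip_width"],2))
E
python3 -c "from h import *;tcpg()"
```

```text
t 3.4 guide [ 30.9 -99.9] 205.0 toolyaw -1.15 q [ 1.    -0.01  -0.    -0.001] F [-1.1 -0.9  0.1] w 0.0
```

>>> arm_command(plan=[[[0,-0.001,0.04],[0,0,0],1],[[0,0,0.04],[0,0,0],1],[[0,0,0.04],[0,0,0],1],[[0,0,0.004],[0,0,0],1],[[0,0,0.002],[0,0,0],1],[[0,0,0.0015],[0,0,0],1],[[0,0,0],[0,0,0],1]])

```text
time: 4.28
tcp_pos: [630.4, -26.9, 79.0]
tcp_rot: [1.0, -0.012, 0.001, 0.0]
wrist_force: [0.2, 0.6, 0.2]
grip_width: 0.005
grip_force: 0.0
```

>>> arm_command(plan=[[[0,0,0.001],[0,0,0],1],[[0,0,0.001],[0,0,0],1],[[0,0,0],[0,0,0],1]])

```text
time: 4.65
tcp_pos: [629.9, -26.8, 75.9]
tcp_rot: [1.0, -0.012, -0.0, -0.0]
wrist_force: [0.4, 0.1, -0.0]
grip_width: 0.006
grip_force: 0.0
```

>>> arm_command(plan=[[[0,0,0.001],[0,0,0],1],[[0,0,0.001],[0,0,0],1],[[0,0,0],[0,0,0],1]])

```text
time: 5.03
tcp_pos: [629.9, -27.0, 74.0]
tcp_rot: [1.0, -0.012, 0.0, 0.0]
wrist_force: [-1.3, -1.4, 2.9]
grip_width: 0.003
grip_force: 1.4
```

>>> arm_command(plan=[[[0,0,0.001],[0,0,0],1],[[0,-0.003,-0.001],[0,0,0],1],[[0,-0.004,-0.001],[0,0,0],1],[[0,-0.004,-0.001],[0,0,0],1],[[0,-0.004,-0.0005],[0,0,0],1],[[0,-0.003,0],[0,0,0],1]])

```text
time: 5.78
tcp_pos: [630.7, -9.2, 77.3]
tcp_rot: [1.0, -0.012, 0.0, 0.0]
wrist_force: [-2.6, -2.0, 12.2]
grip_width: 0.009
grip_force: 5.7
```

```bash
cat >> h.py <<'E'
def shot(n):
    p=avg("top",2);save(p,n,(200,115,340,240),5.5);return p
E
python3 - <<'E'
from h import *
tcpg();shot("top2.png")
E
```

```text
t 5.78 guide [ 30.4 -85. ] 77.3 toolyaw -1.43 q [ 1.    -0.012  0.     0.   ] F [-2.6 -2.  12.2] w 0.01
```

View pics/top2.png

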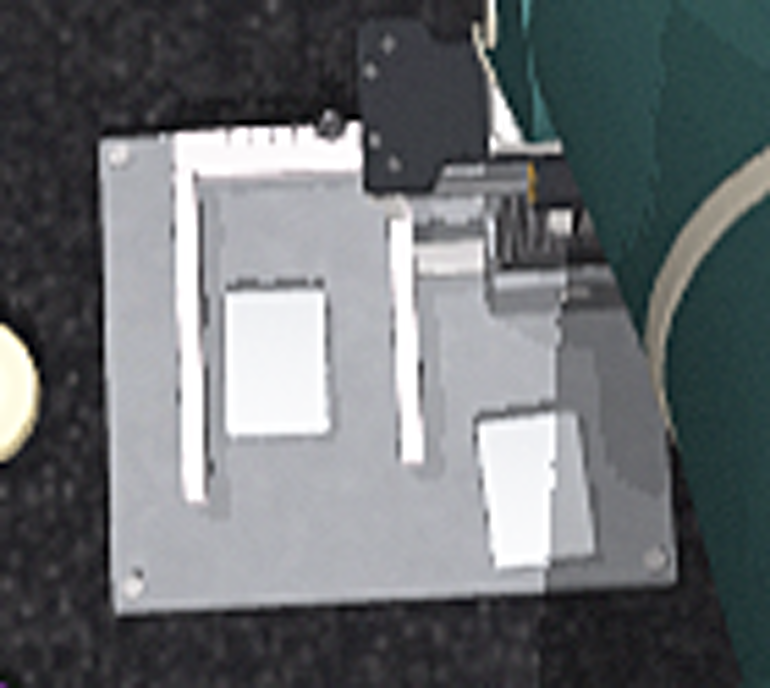

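>>> arm_command(plan=[[[0,-0.004,0],[0,0,0],1],[[0,-0.004,0.0006],[0,0,0],1],[[0,-0.004,0.001],[0,0,0],1],[[0,-0.004,0.0012],[0,0,0],1],[[0,-0.002,0.0006],[0,0,0],1],[[0,0,-0.012],[0,0,0],1],[[0,0.018,0],[0,0,0],1],[[0,0.018,0],[0,0,0],1],[[0,0,0.009],[0,0,0],1],[[0,0,0.003],[0,0,0],1],[[0,-0.003,-0.001],[0,0,0],1],[[0,-0.004,-0.001],[0,0,0],1],[[0,-0.004,-0.001],[0,0,0],1],[[0,-0.004,-0.0005],[0,0,0],1],[[0,-0.003,0],[0,0,0],1]])

```text
time: 7.75
tcp_pos: [630.5, -8.9, 77.6]
tcp_rot: [1.0, -0.012, 0.0, 0.0]
wrist_force: [-8.5, -3.3, 25.2]
grip_width: 0.007
grip_force: 12.0
```

```bash
cat >> h.py <<'E'
def gxy(p,uv,z):
    w=world(p,[uv[0]],[uv[1]],z)[0];return R.T@(w[:2]-O)
def pix(p,x,y,z):
    w=np.r_[O+R@[x,y],z,1];c=np.linalg.inv(p["pose"])@w
    f=p["color"].shape[0]/2/np.tan(np.radians(p["vfov"])/2);return np.array([p["cx"]+f*c[0]/c[2],p["cy"]+f*c[1]/c[2]])
def rows(p,xs,y0,y1,z,sgn):
    """y profile sampled along guide y at heights z; returns mean gray(y)"""
    ys=np.arange(y0,y1,.1);out=[]
    for x in xs:
        q=np.array([pix(p,x,y,z) for y in ys],np.float32)
        out.append(cv2.remap(p["g"],q[None,:,0].copy(),q[None,:,1].copy(),cv2.INTER_CUBIC)[0])
    return ys,np.mean(out,0)
def fence(p):
    # bright bar: both edges half-level, near half of bar
    ys,I=rows(p,np.arange(-55,-20,2),-30,45,30.5,1)
    k=I.argmax();h=(I.max()+np.median(I))/2
    a=k
    while I[a]>h:a-=1
    b=k
    while I[b]>h:b+=1
    return ys[a],ys[b]
E
python3 - <<'E'
from h import *
tcpg();p=avg("top",2);print(fence(p))
E
```

```text
t 7.75 guide [ 30.1 -84.8] 77.6 toolyaw -1.41 q [ 1.    -0.012  0.     0.   ] F [-8.5 -3.3 25.2] w 0.01
(np.float64(-3.6999999999996263), np.float64(4.700000000000493))
```

>>> arm_command(plan=[[[0,-0.004,-0.001],[0,0,0],1],[[0,-0.004,0.0006],[0,0,0],1],[[0,-0.004,0.001],[0,0,0],1],[[0,-0.004,0.0012],[0,0,0],1],[[0,-0.002,0.0006],[0,0,0],1],[[0,0,-0.012],[0,0,0],1],[[0,0.018,0],[0,0,0],1],[[0,0.018,0],[0,0,0],1],[[0,0,0.009],[0,0,0],1],[[0,0,0.003],[0,0,0],1],[[0,-0.003,-0.001],[0,0,0],1],[[0,-0.004,-0.001],[0,0,0],1],[[0,-0.004,-0.001],[0,0,0],1],[[0,-0.004,-0.0005],[0,0,0],1],[[0,-0.004,0],[0,0,0],1],[[0,-0.004,0.0004],[0,0,0],1],[[0,-0.004,0.0006],[0,0,0],1],[[0,-0.004,0.0012],[0,0,0],1]])

```text
time: 10.1
tcp_pos: [630.5, 4.5, 75.2]
tcp_rot: [1.0, -0.012, -0.0, -0.0]
wrist_force: [-0.2, -0.4, 1.1]
grip_width: 0.007
grip_force: 0.5
```

```bash
python3 - <<'E'
from h import *
tcpg();p=avg("top",2);print(fence(p))
E
```

```text
t 10.1 guide [ 29.8 -71.4] 75.2 toolyaw -1.41 q [ 1.    -0.012 -0.    -0.   ] F [-0.2 -0.4  1.1] w 0.01
(np.float64(12.500000000000604), np.float64(20.200000000000713))
```

>>> arm_command(plan=[[[0,0,-0.02],[0,0,0],1],[[-0.01,0.04,-0.01],[0,0,0],1],[[-0.03,0.045,0],[0,0,0],1],[[-0.03,0.045,0],[0,0,0],1],[[-0.03,0.045,0],[0,0,0],1],[[0,0,0],[0,0,0],1]])

```text
time: 10.95
tcp_pos: [524.6, -172.5, 106.9]
tcp_rot: [1.0, -0.015, 0.0, 0.001]
wrist_force: [0.9, 0.7, 0.7]
grip_width: 0.003
grip_force: 0.0
```

```bash
python3 - <<'E'
from h import *
tcpg();p=avg("top",4);print(fence(p))
save(p,"top3.png",(230,120,310,180),10)
E
```

```text
t 10.95 guide [ -71.7 -250.9] 106.9 toolyaw -1.75 q [ 1.    -0.015  0.     0.001] F [0.9 0.7 0.7] w 0.0
(np.float64(12.600000000000605), np.float64(20.300000000000715))
```

View pics/top3.png

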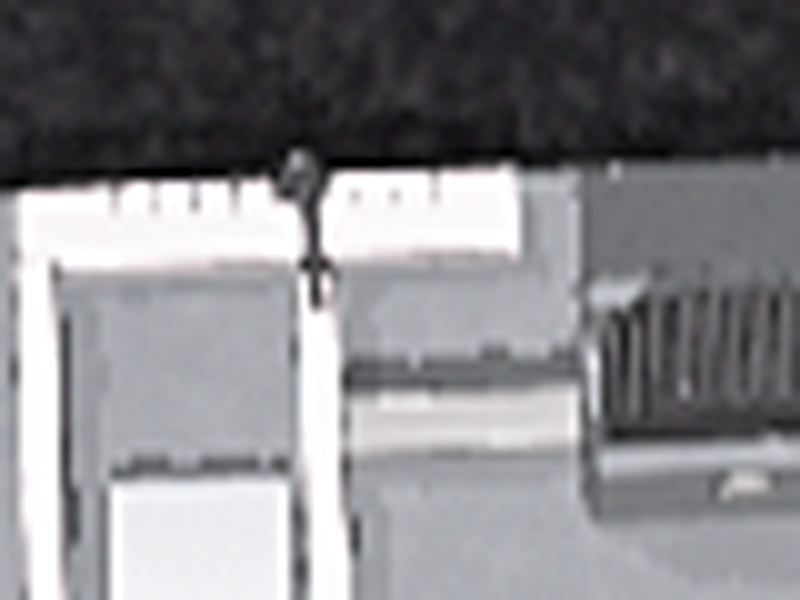

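```bash
cat >> h.py <<'E'
def marks(p):
    for x in range(56,104,2):
        ys,I=rows(p,[x],0,36,32,1)
        w=np.clip(np.median(I)-I-40,0,None) if x<97 else np.clip(np.median(I)-I,0,None)
        m=np.abs(ys-18)<9
        print(x,"dark c",round((w*ys)[m].sum()/max(w[m].sum(),1e-6),2),"wd",round(w[m].sum()/max(w.max(),1)*.1,1),"min",round(ys[m][I[m].argmin()],1),I[m].min().round(),np.median(I).round())
E
python3 - <<'E'
from h import *
p=avg("top",6);marks(p)
E
```

```text
56 dark c 0.0 wd 0.0 min 22.4 153.0 172.0
58 dark c 0.0 wd 0.0 min 22.2 141.0 171.0
60 dark c 16.35 wd 1.5 min 16.3 75.0 171.0
62 dark c 16.42 wd 1.5 min 16.5 54.0 166.0
64 dark c 16.48 wd 1.3 min 16.5 57.0 158.0
66 dark c 16.43 wd 1.2 min 16.4 65.0 156.0
68 dark c 16.02 wd 2.5 min 16.3 70.0 161.0
70 dark c 16.26 wd 5.5 min 18.3 34.0 171.0
72 dark c 16.48 wd 4.4 min 16.4 73.0 220.0
74 dark c 16.38 wd 2.9 min 16.2 65.0 249.0
76 dark c 16.32 wd 2.7 min 16.2 56.0 253.0
78 dark c 16.3 wd 2.8 min 16.2 52.0 250.0
80 dark c 16.36 wd 3.0 min 16.1 50.0 249.0
82 dark c 16.7 wd 3.5 min 16.5 58.0 249.0
84 dark c 16.97 wd 3.9 min 16.8 47.0 250.0
86 dark c 17.16 wd 4.6 min 16.5 45.0 235.0
88 dark c 18.98 wd 8.3 min 15.8 50.0 217.0
90 dark c 18.93 wd 10.4 min 21.8 56.0 220.0
92 dark c 18.62 wd 8.1 min 13.5 50.0 159.0
94 dark c 23.22 wd 1.8 min 25.2 14.0 84.0
96 dark c 0.0 wd 0.0 min 9.1 -16.0 23.0
98 dark c 15.93 wd 1.6 min 23.3 17.0 24.0
100 dark c 20.48 wd 3.7 min 23.1 11.0 30.0
102 dark c 19.14 wd 6.6 min 18.9 9.0 27.0
```

```bash
python3 - <<'E'
from h import *
p=camera("top")
p["g"]=cv2.cvtColor(cv2.imread("pics/top0.png"),cv2.COLOR_BGR2GRAY).astype(np.float32)
for x in range(78,97,1):
    ys,I=rows(p,[x],0,36,32,1);b=np.median(I);w=np.clip(b-I-30,0,None);m=np.abs(ys-18.5)<10
    h=ys[m][(I[m]<(b+50)/2)]
    print(x,round((w*ys)[m].sum()/max(w[m].sum(),1e-6),2),(h.min().round(1),h.max().round(1),((h.min()+h.max())/2).round(2)) if len(h) else "",round(I[m].min()),round(b), "ptr",(lambda w2:round((w2[1]*w2[0]).sum()/max(w2[1].sum(),1e-6),2))((lambda q:(q[0],np.clip(np.median(q[1])-q[1]-40,0,None)))(rows(p,[x],-25,-7,32,1))))
E
```

```text
78 0.0  248 249 ptr -16.86
79 0.0  248 249 ptr -16.58
80 0.0  247 249 ptr -16.28
81 0.0  248 249 ptr -16.0
82 0.0  248 249 ptr -15.76
83 0.0  234 248 ptr -15.68
84 18.44  198 248 ptr -15.66
85 18.53  159 246 ptr -15.67
86 18.58 (np.float64(17.0), np.float64(20.0), np.float64(18.5)) 120 230 ptr -15.73
87 19.0 (np.float64(15.0), np.float64(22.9), np.float64(18.95)) 101 219 ptr -15.88
88 19.18 (np.float64(13.5), np.float64(24.6), np.float64(19.05)) 62 215 ptr -16.14
89 19.17 (np.float64(12.8), np.float64(25.3), np.float64(19.05)) 39 223 ptr -16.32
90 18.89 (np.float64(12.4), np.float64(25.3), np.float64(18.85)) 55 218 ptr -16.25
91 18.5 (np.float64(12.1), np.float64(25.4), np.float64(18.75)) 51 200 ptr -16.12
92 18.57 (np.float64(12.1), np.float64(25.8), np.float64(18.95)) 47 158 ptr -15.93
93 19.3 (np.float64(12.1), np.float64(26.3), np.float64(19.2)) 40 112 ptr 0.0
94 21.36 (np.float64(11.2), np.float64(26.9), np.float64(19.05)) 15 82 ptr 0.0
95 0.0 (np.float64(8.6), np.float64(28.4), np.float64(18.5)) 16 31 ptr 0.0
96 9.17 (np.float64(8.6), np.float64(28.4), np.float64(18.5)) -16 21 ptr 0.0
```

>>> arm_command(plan=[[[0.025,-0.04,0],[0,0,0],1],[[0.025,-0.04,0],[0,0,0],1],[[0.025,-0.04,0],[0,0,0],1],[[0.025,-0.04,0],[0,0,0],1],[[0,0,0.018],[0,0,0],1],[[0,0,0.008],[0,0,0],1],[[0,0,0],[0,0,0],1]])

```text
time: 12.38
tcp_pos: [629.7, -12.0, 78.9]
tcp_rot: [1.0, -0.013, -0.001, 0.0]
wrist_force: [0.5, -0.6, 0.0]
grip_width: 0.004
grip_force: 0.0
```

```bash
python3 -c "from h import *;tcpg()"
```

```text
t 12.38 guide [ 29.4 -87.9] 78.9 toolyaw -1.49 q [ 1.    -0.013 -0.001  0.   ] F [ 0.5 -0.6  0. ] w 0.0
```

>>> arm_command(plan=[[[0,0,0.0015],[0,0,0],1],[[0,0,0.0015],[0,0,0],1],[[0,-0.002,0],[0,0,0],1],[[0,-0.002,0],[0,0,0],1],[[0,-0.002,0],[0,0,0],1],[[0,-0.0015,0],[0,0,0],1],[[0,0,0],[0,0,0],1]])

```text
time: 13.25
tcp_pos: [630.5, -3.4, 77.4]
tcp_rot: [1.0, -0.013, 0.0, -0.0]
wrist_force: [-5.5, 1.5, 12.1]
grip_width: 0.003
grip_force: 5.9
```

```bash
python3 - <<'E'
from h import *
tcpg();p=avg("top",2);print(fence(p))
E
```

```text
t 13.25 guide [ 30.  -79.3] 77.4 toolyaw -1.43 q [ 1.    -0.013  0.    -0.   ] F [-5.5  1.5 12.1] w 0.0
(np.float64(15.100000000000641), np.float64(22.600000000000747))
```

>>> arm_command(plan=[[[0,0,-0.02],[0,0,0],1],[[0,0,-0.015],[0,0,0],1],[[-0.0325,-0.0325,0],[0,0,0],1],[[-0.0325,-0.0325,0],[0,0,0],1],[[-0.0325,-0.0325,0],[0,0,0],1],[[-0.0325,-0.0325,0],[0,0,0],1],[[0,0,0],[0,0,0],1]])

```text
time: 14.22
tcp_pos: [502.3, 132.3, 112.7]
tcp_rot: [1.0, -0.01, 0.0, -0.0]
wrist_force: [1.2, -0.4, -0.5]
grip_width: 0.004
grip_force: 0.0
```

```bash
python3 - <<'E'
from h import *
tcpg();p=avg("top",6);save(p,"top4.png",(220,110,320,185),8);marks(p)
E
```

```text
t 14.22 guide [-101.6   53.1] 112.7 toolyaw -1.18 q [ 1.   -0.01  0.   -0.  ] F [ 1.2 -0.4 -0.5] w 0.0
56 dark c 0.0 wd 0.0 min 16.8 57.0 67.0
58 dark c 0.0 wd 0.0 min 19.8 62.0 67.0
60 dark c 0.0 wd 0.0 min 26.0 64.0 77.0
62 dark c 0.0 wd 0.0 min 26.5 63.0 89.0
64 dark c 0.0 wd 0.0 min 26.9 63.0 99.0
66 dark c 0.0 wd 0.0 min 26.9 64.0 102.0
68 dark c 0.0 wd 0.0 min 26.9 65.0 100.0
70 dark c 0.0 wd 0.0 min 24.9 65.0 99.0
72 dark c 0.0 wd 0.0 min 26.3 66.0 97.0
74 dark c 0.0 wd 0.0 min 26.9 67.0 96.0
76 dark c 0.0 wd 0.0 min 26.9 69.0 95.0
78 dark c 0.0 wd 0.0 min 26.9 76.0 93.0
80 dark c 0.0 wd 0.0 min 26.9 85.0 92.0
82 dark c 0.0 wd 0.0 min 22.9 89.0 90.0
84 dark c 0.0 wd 0.0 min 25.2 86.0 89.0
86 dark c 0.0 wd 0.0 min 23.9 84.0 88.0
88 dark c 0.0 wd 0.0 min 26.9 82.0 86.0
90 dark c 0.0 wd 0.0 min 26.2 80.0 85.0
92 dark c 0.0 wd 0.0 min 25.4 78.0 82.0
94 dark c 0.0 wd 0.0 min 24.9 78.0 81.0
96 dark c 0.0 wd 0.0 min 24.8 78.0 80.0
98 dark c 16.65 wd 0.7 min 13.1 78.0 79.0
100 dark c 20.87 wd 0.2 min 22.2 78.0 79.0
102 dark c 21.41 wd 0.1 min 21.8 78.0 79.0
```

View pics/top4.png

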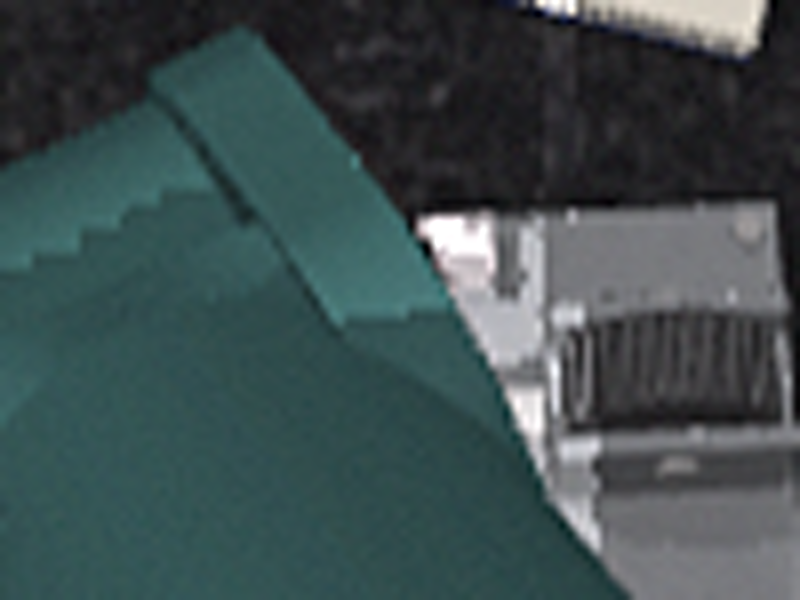

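The arm hides the pointer in that view, so I'll step aside to the left.

>>> arm_command(plan=[[[0,-0.04,0],[0,0,0],1],[[0,-0.04,0],[0,0,0],1],[[0,-0.04,0],[0,0,0],1],[[0,-0.04,0],[0,0,0],1],[[0,-0.04,0],[0,0,0],1],[[0,0,0],[0,0,0],1]])

```text
time: 15.28
tcp_pos: [508.2, 332.5, 111.1]
tcp_rot: [1.0, -0.011, -0.0, -0.001]
wrist_force: [-0.5, -0.4, -0.1]
grip_width: 0.008
grip_force: 0.0
```

```bash
python3 - <<'E'
from h import *
tcpg();p=avg("top",6);save(p,"top5.png",(230,120,310,180),10);marks(p);print(fence(p))
for r in silhouettes(p,"sachet")[:5]:
    u=np.argwhere(r["region"])[:,::-1].mean(0);print("sil",r["confidence"],gxy(p,u,21.))
q=camera("side");save(q,"side5.png",(180,170,340,290),5)
E
```

```text
t 15.28 guide [-100.7  253.4] 111.1 toolyaw -1.25 q [ 1.    -0.011 -0.    -0.001] F [-0.5 -0.4 -0.1] w 0.01
56 dark c 0.0 wd 0.0 min 11.3 156.0 181.0
58 dark c 0.0 wd 0.0 min 24.7 150.0 180.0
60 dark c 18.47 wd 1.8 min 18.7 99.0 181.0
62 dark c 18.23 wd 2.4 min 18.5 57.0 176.0
64 dark c 18.46 wd 1.8 min 18.6 61.0 167.0
66 dark c 18.43 wd 1.7 min 18.6 72.0 164.0
68 dark c 16.91 wd 4.8 min 18.3 75.0 170.0
70 dark c 17.86 wd 6.6 min 20.7 39.0 180.0
72 dark c 19.05 wd 4.4 min 19.1 78.0 225.0
74 dark c 18.81 wd 2.9 min 18.7 72.0 253.0
76 dark c 18.73 wd 2.6 min 18.6 63.0 255.0
78 dark c 18.69 wd 2.7 min 18.6 58.0 253.0
80 dark c 18.58 wd 2.7 min 18.5 56.0 252.0
82 dark c 18.6 wd 2.8 min 18.5 64.0 252.0
84 dark c 18.88 wd 3.3 min 18.6 67.0 252.0
86 dark c 19.11 wd 4.2 min 19.2 67.0 241.0
88 dark c 19.21 wd 8.5 min 21.6 65.0 223.0
90 dark c 18.87 wd 10.4 min 21.9 62.0 224.0
92 dark c 18.56 wd 8.4 min 13.6 52.0 168.0
94 dark c 22.82 wd 2.0 min 25.2 14.0 89.0
96 dark c 9.14 wd 0.0 min 9.1 -16.0 25.0
98 dark c 16.97 wd 1.7 min 23.3 19.0 26.0
100 dark c 20.4 wd 3.6 min 23.1 13.0 32.0
102 dark c 19.1 wd 6.2 min 19.0 10.0 30.0
(np.float64(15.100000000000641), np.float64(22.600000000000747))
sil 0.83 [ 87.11739808 261.12251358]
sil 0.63 [-116.33714087 -204.92470112]
sil 0.61 [-15.06901159  47.4571821 ]
```

View pics/top5.png

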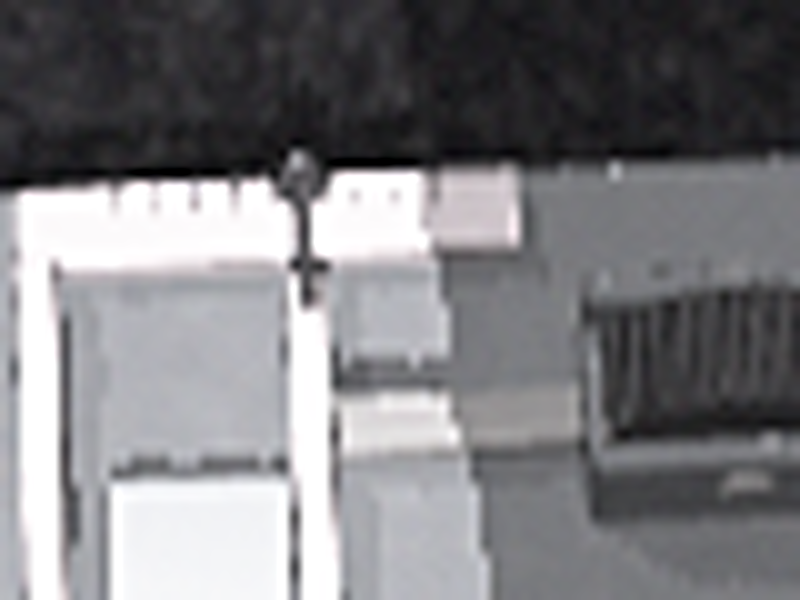

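>>> arm_command(plan=[[[0,0.041,0],[0,0,0],1],[[0,0.041,0],[0,0,0],1],[[0,0.041,0],[0,0,0],1],[[0,0.041,0],[0,0,0],1],[[0,0.041,0],[0,0,0],1],[[0,0,0.04],[0,0,0],1],[[0,0,0.035],[0,0,0],1],[[0,0,0.015],[0,0,0],1],[[0,0,0],[0,0,0],1]])

```text
time: 16.8
tcp_pos: [503.3, 124.8, 21.2]
tcp_rot: [1.0, -0.012, -0.001, 0.0]
wrist_force: [0.5, -0.7, 1.2]
grip_width: 0.006
grip_force: 0.0
```

```bash
python3 -c "from h import *;tcpg()"
```

```text
t 16.8 guide [-100.3   45.7] 21.2 toolyaw -1.41 q [ 1.    -0.012 -0.001  0.   ] F [ 0.5 -0.7  1.2] w 0.01
```

>>> arm_command(plan=[[[0,-0.002,0.003],[0,0,0],1],[[0,0,0.002],[0,0,0],1],[[0.015,0,0],[0,0,0],1],[[0.015,0,0],[0,0,0],1],[[0.006,0,0],[0,0,0],1],[[0.006,0,0],[0,0,0],1],[[0.006,0,0],[0,0,0],1],[[0.006,0,0],[0,0,0],1],[[0.006,0,0],[0,0,0],1],[[0.006,0,0],[0,0,0],1],[[0.006,0,0],[0,0,0],1],[[0.006,0,0],[0,0,0],1],[[0.006,0,0],[0,0,0],1],[[0.004,0,0],[0,0,0],1],[[0,0,0],[0,0,0],1]])

```text
time: 18.68
tcp_pos: [591.8, 124.7, 16.4]
tcp_rot: [1.0, -0.012, -0.0, -0.0]
wrist_force: [-0.1, -0.5, -0.6]
grip_width: -0.001
grip_force: 0.0
```

```bash
python3 - <<'E'
from h import *
tcpg();p=avg("side",2);save(p,"side6.png",(180,170,340,290),5)
E
```

```text
t 18.68 guide [-11.9  47.8] 16.4 toolyaw -1.42 q [ 1.    -0.012 -0.    -0.   ] F [-0.1 -0.5 -0.6] w -0.0
```

View pics/side6.png

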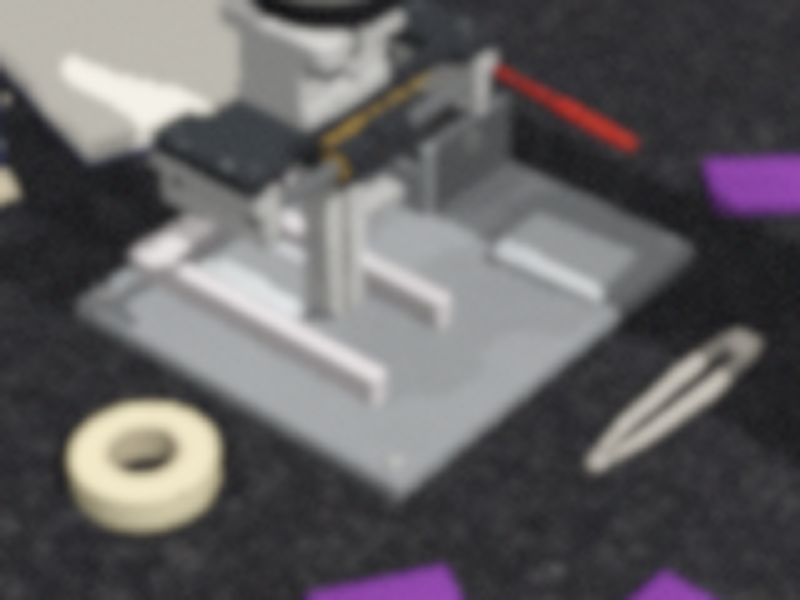

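The sachet is now ahead of the fingers in the channel, with its near edge around crop (300,300). I'll push on slowly.

>>> arm_command(plan=[[[0.003,0,0],[0,0,0],1],[[0.003,0,0],[0,0,0],1],[[0.002,0,0],[0,0,0],1],[[0.002,0,0],[0,0,0],1],[[0.001,0,0],[0,0,0],1],[[0,0,0],[0,0,0],1]])

```text
time: 19.52
tcp_pos: [602.6, 124.3, 16.4]
tcp_rot: [1.0, -0.012, -0.0, -0.0]
wrist_force: [0.1, -0.6, 0.1]
grip_width: 0.001
grip_force: 0.0
```

>>> arm_command(plan=[[[0.001,0,0],[0,0,0],1],[[0.001,0,0],[0,0,0],1],[[0,0,0],[0,0,0],1]])

```text
time: 19.9
tcp_pos: [603.0, 124.4, 16.2]
tcp_rot: [1.0, -0.012, -0.002, 0.0]
wrist_force: [-11.2, -1.2, 8.3]
grip_width: 0.006
grip_force: 5.5
```

>>> arm_command(plan=[[[-0.005,0,0],[0,0,0],1],[[-0.02,0,0],[0,0,0],1],[[-0.02,0,0],[0,0,0],1],[[0,0,-0.04],[0,0,0],1],[[0,0,-0.055],[0,0,0],1],[[-0.015,-0.04,0],[0,0,0],1],[[-0.015,-0.04,0],[0,0,0],1],[[-0.015,-0.04,0],[0,0,0],1],[[-0.015,-0.04,0],[0,0,0],1],[[0,-0.045,0],[0,0,0],1],[[0,0,0],[0,0,0],1]])

```text
time: 21.28
tcp_pos: [503.5, 335.5, 111.5]
tcp_rot: [1.0, -0.01, -0.0, -0.001]
wrist_force: [-0.1, -0.1, 0.0]
grip_width: 0.002
grip_force: 0.0
```

```bash
python3 - <<'E'
from h import *
tcpg();p=avg("top",4);save(p,"top7.png",(215,120,325,200),7);print(fence(p))
for x in (62,66,76,80,90):
    ys,I=rows(p,[x],9,29,32,1);w=np.clip(np.median(I)-I-40,0,None);print(x,(w*ys).sum()/max(w.sum(),1e-6))
# near edge of the sachet
for y in (38,48,58):
    xs=np.arange(-10,85,.2);q=np.array([pix(p,x,y,21) for x in xs],np.float32)
    I=cv2.remap(p["g"],q[None,:,0].copy(),q[None,:,1].copy(),cv2.INTER_CUBIC)[0];g=np.gradient(cv2.GaussianBlur(I[None],(9,1),2)[0]);k=g[:200].argmax();print("near edge",y,xs[k],"far drops",xs[250+g[250:].argmin()])
E
```

```text
t 21.27 guide [-105.4  256.4] 111.5 toolyaw -1.16 q [ 1.    -0.01  -0.    -0.001] F [-0.1 -0.1  0. ] w 0.0
(np.float64(15.100000000000641), np.float64(22.90000000000075))
62 18.24440114636693
66 18.41628488998687
76 18.72829736371753
80 18.584557694625225
90 21.985459018432103
near edge 38 7.399999999999938 far drops 72.9999999999997
near edge 48 7.399999999999938 far drops 72.39999999999971
near edge 58 7.799999999999937 far drops 71.79999999999971
```

View pics/top7.png

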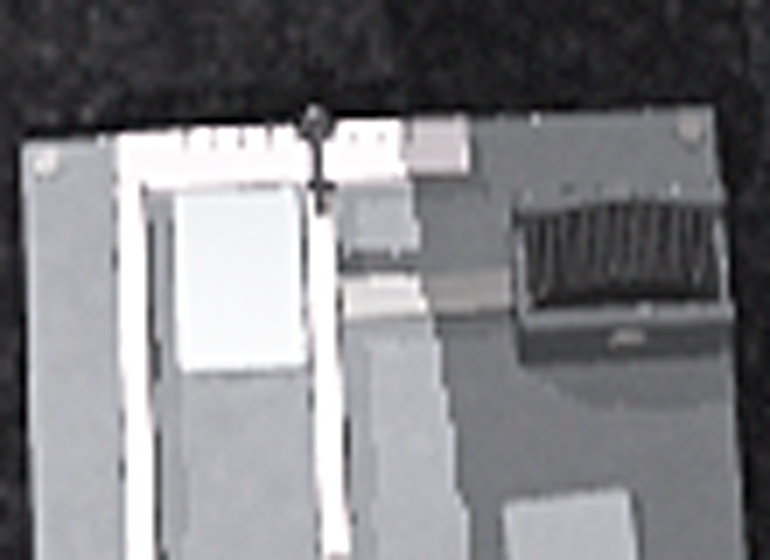

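The final top view shows the sachet flush against the end stop, with its far edge at about crop y 190. The pointer is in line with the rider tooth at about (317,160). I'm handing the job in.

```bash
python3 -c "from plant import *;print(finish_job())"
```

```text
the job is handed in; nothing more can be done
None
```

The job is handed in: I closed the fence by its wheel until the pointer stood within about 0.3 mm of the gauge mark in the top camera, then pushed the sachet home against the end stop (about 11 N on contact), at about 21 s of the 72 s allowed.

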